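# Gauge the height of a sample stub

### The job

Set the sample carrier down flat on the granite base of the height gauge, its stub centred under the gauge's foot, and let go of it. Then lower the gauge's carriage by its black knob until the sprung foot rests on the stub and is pushed in by about 4 mm, never against its stop, and leave it standing so. Leave the other things on the bench where they are.

Things in the scene. Friction and masses are not known exactly. Their poses are not given: they have to be found in the camera images.
- carrier: loose aluminium sample carrier, about 260 g: a flat plate 155 x 44 x 8 mm with an upright round copper-topped stub near one end and an upright tab to hold it by near the other. Origin: underside of the plate, on the stub's axis; z up, x along the plate, away from the tab (plate from x = -125 to +30 mm)
- collar (a point): centre of the top of the collar that holds the stub (28 mm in diameter, top 19 mm above the carrier's underside). Out of it stands the stub, a steel stem with a copper disc 22 mm in diameter; the disc's flat top is somewhere between 26 and 44 mm above the carrier's underside, set differently every time, and does not give
- tab (a point): point in the carrier's tab, 35 mm above the carrier's underside and 100 mm from the stub's axis. The tab is 28 mm along the carrier's x, 12 mm thick along its y, and reaches from 8 to 50 mm above the underside
- anvil (a point): point on the upper face of the gauge's fixed dark granite base plate, straight below the foot's middle; 25 mm above the bench. z up, x towards the gauge's column, y sideways. The plate is 270 x 130 mm (x -140 to +130, y -65 to +65 mm from here). The steel column, 22 mm in diameter, stands at x = +90 mm, its top 190 mm above the plate
- knob (a point): middle of the carriage's round black knob, 26 mm in diameter, 30 mm tall (15 mm below to 15 mm above this point), straight above the foot, on top of the carriage's arm (28 mm wide along y, 24 mm high, from 16 mm before the knob back to the column). 69 mm above the foot's face when the foot is out
- foot_face (a point): centre of the lower face of the gauge's sprung foot, a steel disc 20 mm in diameter under the arm
- carriage (a joint): height of the carriage, m: the height at which the foot's face stands above the granite when the foot is fully out. 0 to 0.080, starts at 0.064 to 0.076. It slides stiffly (about 9 N of friction, carriage weight about 3.7 N) and stays where it is left
- foot (a joint): how far the sprung foot is pushed in (up) relative to the carriage, m: 0 fully out, 0.010 against its stop. The spring starts at 1 N and adds 1 N per mm
- vial_a: bystander: amber glass vial with cap, 28 mm in diameter, 50 mm tall, standing; origin under its centre
- vial_b: bystander: clear glass vial with cap, 28 mm in diameter, 50 mm tall, standing; origin under its centre
- tweezers: bystander: steel tweezers, 135 mm long, 6 mm high, lying flat; origin on the bench under the middle, x along their length
Mind the look-alikes: they are no part of the job. Several things look just like the carrier: the one meant starts farthest from the robot's base.

How it is judged (in metres and radians):
On the way:
1. the carrier stands flat on the granite, its stub under the foot, let go (horizontal distance between carrier and anvil below 0.007 m and z of carrier in the frame of anvil between -0.003 and 0.003 m and angle between carrier's own z axis and vertical below 0.05 rad and linear speed of carrier below 0.01 m/s and contact force between the fingers and carrier below 0.1 N), for 0.2 s.
At the end, for the whole second after the job is handed in: The carrier stands flat (within 0.05 rad) on the granite with its stub's axis within 7 mm of the foot's axis, at rest and released; the foot rests on the stub, pushed in by 2 to 6 mm, and the carriage stays put (all of step 1 and value of joint foot between 0.002 and 0.006 m and velocity of joint carriage between -0.002 and 0.002 m/s); the robot touches nothing.
It fails at once if the foot is driven against its stop (pushed in more than 8.5 mm) (value of joint foot above 0.0085 m).
It fails at once if a bystander (vial or tweezers) is moved by more than 20 mm (distance of any of vial_a, vial_b, tweezers from where it was at the start of the episode above 0.02 m).
It also fails if it takes over 72 s, if anything falls off the work surface, if the arm or the gripper's body presses on something with over 40 N, if the wrist force passes 120 N, or if a joint passes its speed limit or range.

### The arm

A 6-joint arm with a two-finger parallel gripper is mounted at the origin on the work surface. World frame = base frame: x ahead of the robot, y to its left, z up, the work surface at z = 0. Lengths are in mm, angles in rad, forces in N, time in s.
With the tool pointing down it reaches from about 275 to 1000 mm from the base axis. Payload 8.4 kg.
Tool frame: the origin (TCP) lies on the centre line of the jaws, within the pads' length; the fingertips stand 25 mm ahead of it and the grasp point (between the pads) lies 6 mm ahead of it; z points along the fingers, x is the direction in which the jaws open and shut, and the axes are right-handed (so a half turn about z gives the same grasp; the last joint's range is limited). The gripper opens to 85 mm and grips with 20 to 120 N. Pads are 22 mm wide; open, the fingers measure 114 mm over their backs; the gripper's body (76 mm by 85 mm) begins 54 mm behind the grasp point. The pads swing forward as they close: fully open they stand 13 mm farther back than shut.
Start: joints at [-1.232, 0.353, 1.633, -0, 1.155, -0.002], TCP at [208.899, -589.058, 256.281] pointing down, gripper open.
Joint ranges: [-2.63, 2.63], [-0.92, 2.1], [0.06, 2.66], [-1.3, 4.44], [0, 2.69], [-3.02, 3.02]. Speed limits (rad/s): [2.22, 2.22, 2.79, 3.14, 3.14, 3.14].

### API

Orientations are given as [roll, pitch, yaw] about the fixed x, y, z axes, in that order (R = Rz(yaw) Ry(pitch) Rx(roll)).
In Python, from rig import r gives the robot as it stands. The module is installed in compiled form; this text tells all that it offers.
- The arm moves only by the tool jog_arm, never from a script. Its argument "deltas" is a list of rows, each an object with "gripper": the gripper command: -1 is fully open, 1 is shut, values between are in proportion; "translation": the shift along the world's x, y, z in units of 10 cm (1.0 is 10 cm), a list of three; "dr": the turn, a rotation vector about the world's x, y, z in units of pi/2 rad (1.0 is pi/2 rad), a list of three. In form: [{"gripper": gripper, "translation": [x, y, z], "dr": [wx, wy, wz]}, ...]. A call has 1 to 12 rows; each row shifts and turns the commanded pose from where the row before left it; what a row does not reach is not made up. A row lasts 1/12 s, in which the tool goes at most 41.7 mm and 7.16 degrees, less where a joint would pass 70% of its speed; a pose out of reach is approached as far as the arm can. A call with a number of a shift or a turn outside -1 to 1 is refused whole. A call with a gripper value outside its range is refused whole. The fingers move at their own pace and stop on an object; "squeeze" is the grip in N (left out, the last holds). Time passes only in rows, so rows that do not move let the fingers close. It gives the time, the measured TCP pose, the force and the opening at its end, in the units of the state.
- r.sense(): the state, without advancing time (a new reading comes with each control period).
- r.grab_frame(name): name is "scene" or "top"; returns the picture (420x560x3 uint8, blue, green, red); there is no depth.
- r.calibration(name): a dict with "mtx" (3x3 intrinsics, pixels), "k1" (the pictures are not rectified: a ray, as slopes to the right and down, at radius r is drawn at 1 + k1 r^2 times it, then the intrinsics apply), "world_from_camera" (4x4, takes a point from camera to world coordinates). Camera axes: x right, y down, z forward; pixel columns grow to the right and rows downward; lengths in mm; the calibration is good to about 2 mm. A picture is of the moment at which its call begins. calibration takes no time and is no camera call.
- r.sign_off(): hands the job in, once; it reports no verdict.
The state is a dict: "clock": time; "qpos": joint angles; "qvel": joint speeds; "joint_efforts": joint torques, N m; "eef_pos": TCP position; "tcp_rot": TCP orientation; "contact_force": force on the tool from outside, world axes, zero at the start; "wrist_torque": the same for the moment, N m; "opening": opening from 0.0 (shut) to 1.0 (fully open).
Only numpy, scipy, OpenCV 4.12 (cv2) and the standard library are available. Lean on these libraries where they do the work, as an engineer would, in place of code of your own. Each camera call takes 0.05 s, during which the arm holds its last target. There are 200 camera calls.

## Working session

There is one attempt and no reset: what is moved stays moved. The work goes in short steps, Python scripts to look and compute and a tool call to move; the robot and the scene stay as the last step left them, time stands still between calls to the robot, and variables do not carry over. Pictures are saved under pics/ and viewed, about 8 in all and at most 12, crops included, and the job is handed in when it is done.

Besides the shell and the picture viewer there is one more tool, called after "Emit:" by a JSON object that holds its "method" and its "body". jog_arm: Moves the arm, as the interface text tells. Shifts and turns lie within -1 to 1; 1 stands for 10 cm of shift or pi/2 rad of turn. Its arguments: {"type":"object","properties":{"deltas":{"type":"array"},"squeeze":{"type":"number"}},"required":["deltas"]}

```bash
mkdir -p pics; cat > h.py <<'E'
import numpy as np,cv2
from rig import r
def ray(n,u,v):
    c=r.calibration(n);M=np.array(c["mtx"]);T=np.array(c["world_from_camera"]);k=c["k1"]
    p=np.array([(u-M[0,2])/M[0,0],(v-M[1,2])/M[1,1]]);q=p.copy()
    for _ in range(30): q=p/(1+k*(q@q))
    d=T[:3,:3]@np.array([q[0],q[1],1]);return T[:3,3],d/np.linalg.norm(d)
def onz(n,u,v,z):
    o,d=ray(n,u,v);return o+d*(z-o[2])/d[2]
def two(a,b):
    (o1,d1),(o2,d2)=ray("scene",*a),ray("top",*b)
    t=np.linalg.lstsq(np.c_[d1,-d2],o2-o1,rcond=None)[0];p,q=o1+t[0]*d1,o2+t[1]*d2
    return (p+q)/2,np.linalg.norm(p-q)
def proj(n,P):
    c=r.calibration(n);M=np.array(c["mtx"]);T=np.linalg.inv(np.array(c["world_from_camera"]))
    p=T[:3,:3]@np.array(P,float)+T[:3,3];s=p[:2]/p[2];s=s*(1+c["k1"]*(s@s));return M[:2,:2]@s+M[:2,2]
E
python3 - <<'E'
from h import *
np.set_printoptions(suppress=True,precision=3)
for n in("scene","top"):
    im=r.grab_frame(n);cv2.imwrite(f"pics/{n}0.png",im);print(n,r.calibration(n))
print(r.sense())
E
```

```text
scene {'mtx': array([[412.975,   0.   , 274.126],
       [  0.   , 412.975, 216.421],
       [  0.   ,   0.   ,   1.   ]]), 'k1': 0.020596187428024132, 'world_from_camera': array([[  -0.195,    0.59 ,   -0.783, 1270.613],
       [   0.981,    0.128,   -0.148,   31.232],
       [   0.013,   -0.797,   -0.604,  699.39 ],
       [   0.   ,    0.   ,    0.   ,    1.   ]])}
top {'mtx': array([[478.377,   0.   , 276.824],
       [  0.   , 478.377, 208.236],
       [  0.   ,   0.   ,   1.   ]]), 'k1': -0.16309872086561863, 'world_from_camera': array([[   0.003,   -0.991,    0.13 ,  340.739],
       [  -1.   ,   -0.005,   -0.014,  -97.385],
       [   0.014,   -0.13 ,   -0.991, 1389.194],
       [   0.   ,    0.   ,    0.   ,    1.   ]])}
{'clock': 0.1, 'qpos': array([-1.232,  0.354,  1.634,  0.   ,  1.155, -0.002]), 'qvel': array([ 0.002, -0.002, -0.001, -0.001, -0.001, -0.002]), 'joint_efforts': array([  0.001, -60.636, -34.282,   0.   ,   0.004,  -0.   ]), 'eef_pos': array([ 208.745, -588.705,  255.632]), 'tcp_rot': array([-3.142,  0.001, -1.23 ]), 'contact_force': array([ 0.58 , -0.659, -0.513]), 'wrist_torque': array([ 0.012, -0.005, -0.046]), 'opening': 1.0015324068077203}
```

View pics/scene0.png

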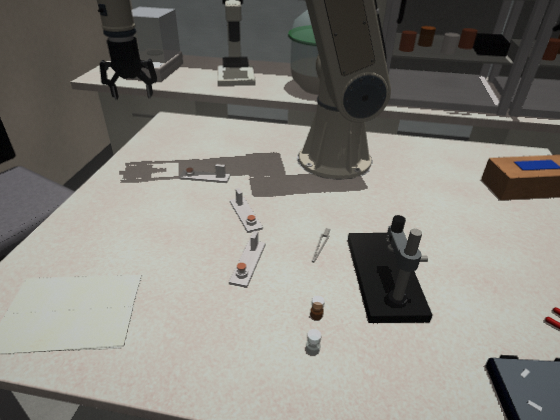

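View pics/top0.png

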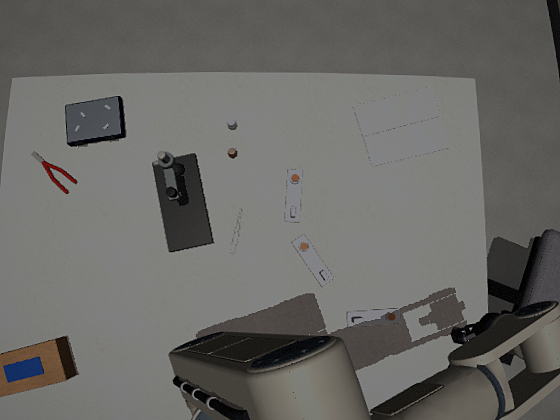

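The scene view shows the gauge at about (390,270), with its knob at (398,222). The top view has it at about (180,200), knob near (172,192).

Carrier candidates in the top view, by stub: A (295,178), B (304,246), C (391,317). The robot's base is at the bottom of the picture, so A should be the farthest. I'll check this with numbers and an enlarged crop.

```bash
python3 - <<'E'
from h import *
np.set_printoptions(suppress=True,precision=1)
S=cv2.imread("pics/scene0.png");T=cv2.imread("pics/top0.png")
for n,im in(("top",T),("scene",S)):
    h=cv2.cvtColor(im,cv2.COLOR_BGR2HSV)
    m=cv2.inRange(h,(0,110,70),(14,255,255))
    N,_,st,c=cv2.connectedComponentsWithStats(m)
    for i in range(1,N):
        if 15<st[i,4]<400: print(n,c[i],st[i],onz(n,*c[i],35),np.hypot(*onz(n,*c[i],35)[:2]))
def crop(im,x,y,w,h,f): return cv2.resize(im[y:y+h,x:x+w],(w*f,h*f),interpolation=cv2.INTER_CUBIC)
a=crop(T,260,155,80,120,5);b=crop(T,140,140,80,120,5)
cv2.imwrite("pics/c1.png",np.clip(np.hstack([a,b])*1.6,0,255).astype(np.uint8))
a=crop(S,215,180,80,115,5);b=crop(S,350,205,80,115,5)
cv2.imwrite("pics/c2.png",np.clip(np.hstack([a,b])*1.3,0,255).astype(np.uint8))
E
```

```text
top [ 56.7 174.6] [ 42 161  34  32 229] [616.  539.5  35. ] 818.8766244049037
top [294.8 177.4] [292 174   7   7  36] [ 608.4 -167.7   35. ] 631.0527638158342
top [303.6 245.8] [301 243   7   7  34] [ 411.5 -192.4   35. ] 454.2845702993904
scene [428.1  27.3] [422  26  13   4  31] [-1882.3   471.8    35. ] 1940.51973976129
scene [250.8 217.1] [248 215   7   5  27] [ 425.5 -191.    35. ] 466.39421527160016
scene [240.8 265.6] [237 263   8   6  42] [ 609.1 -169.4   35. ] 632.2125492029087
scene [317.1 306.2] [313 304   9   6  30] [692.3  16.   35. ] 692.5215791246178
scene [556.8 309.5] [554 307   6   6  22] [596.8 500.1  35. ] 778.6402622476288
scene [552.9 321.1] [546 317  14  10  56] [630.9 482.3  35. ] 794.1628885069497
```

View pics/c1.png

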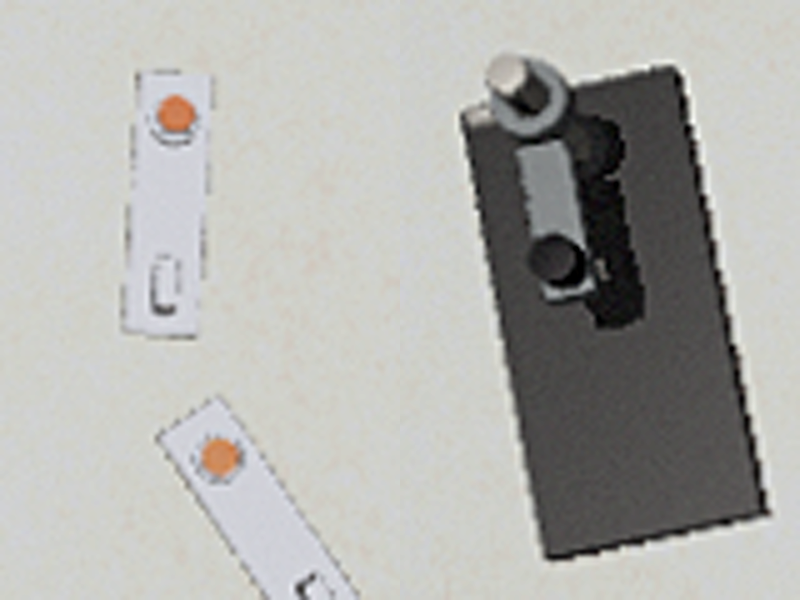

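View pics/c2.png

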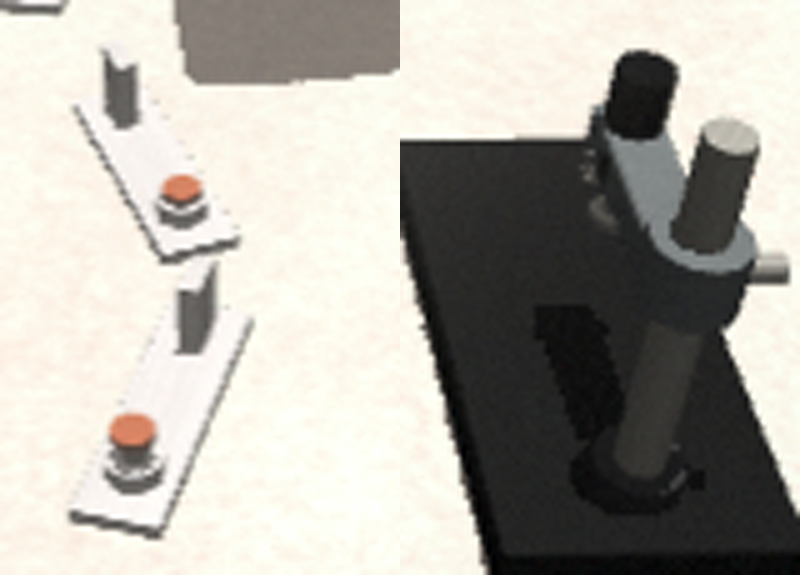

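Crop 1 and 2 confirm A. It stands highest in the top picture with its stub at (294.8,177.4), about 631 mm from the base, against 454 mm for B. C lies nearer still. Next I'll compute the geometry.

```bash
python3 - <<'E'
from h import *
np.set_printoptions(suppress=True,precision=1)
S=cv2.imread("pics/scene0.png");T=cv2.imread("pics/top0.png")
print("stub",two((240.8,265.6),(294.8,177.4)))
f=lambda p,ox,oy:(p[0]/5-.4+ox,p[1]/5-.4+oy)
P=[onz("top",*f(p,260,155),8) for p in[(138,72),(212,75),(198,337),(124,330)]]
for i in range(4):print("plate",P[i],np.linalg.norm(P[i]-P[i-1]))
d=(P[0]+P[1]-P[2]-P[3])/2;print("yaw",np.arctan2(d[1],d[0]), "mid",sum(P)/4)
u=d/np.linalg.norm(d);print("stub from plate",sum(P)/4+47.5*u)
print("tab top",onz("top",*f((165,284),260,155),50), "tab pred",sum(P)/4-52.5*u)
G=[onz("top",*f(p,140,140),25) for p in[(62,112),(280,67),(366,512),(150,558)]]
for i in range(4):print("gran",G[i],np.linalg.norm(G[i]-G[i-1]))
d=(G[0]+G[1]-G[2]-G[3])/2;g=d/np.linalg.norm(d);print("gyaw",np.arctan2(d[1],d[0]),"mid",sum(G)/4,"anvil",sum(G)/4+5*g,"col",sum(G)/4+95*g)
# knob top centre: top crop (556,258) scene crop(648,68)
a,b=f((648-400,70),350,205),f((552-400,258),140,140)
kt=two(a,b);print("knob top",kt,"carriage",kt[0][2]-15-69-25)
# column top
print("coltop",two(f((730-400,137),350,205),f((507-400,75),140,140)))
# hull masks
for n,im,z in(("top",T,25),):
    m=(cv2.GaussianBlur(im,(3,3),0).max(2)<75).astype(np.uint8)
    m[:150]=m[:150]; N,l,st,c=cv2.connectedComponentsWithStats(m)
    i=l[220,190];ct=cv2.findContours((l==i).astype(np.uint8),0,1)[0][0]
    R=cv2.minAreaRect(cv2.convexHull(ct));print(R);B=[onz(n,*p,25) for p in cv2.boxPoints(R)];print(B)
E
```

```text
stub (array([ 608.7, -168.6,   34.7]), np.float64(1.882470206639984))
plate [ 638.8 -146.7    8. ] 153.13814389304082
plate [ 637.3 -190.4    8. ] 43.71775411892792
plate [ 482.  -181.6    8. ] 155.57923925070946
plate [ 485.9 -138.6    8. ] 43.19160767341562
yaw -0.05479212310590684 mid [ 561.  -164.3    8. ]
stub from plate [ 608.4 -166.9    8. ]
tab top [ 507.7 -160.4   50. ] tab pred [ 508.6 -161.4    8. ]
gran [655.1 251.3  25. ] 267.88370671177694
gran [682.  122.6  25. ] 131.48436843938336
gran [421.6  66.3  25. ] 266.4392243025581
gran [394.2 190.2  25. ] 126.90682480881847
gyaw 0.22165595438211458 mid [538.2 157.6  25. ] anvil [543.1 158.7  25. ] col [630.9 178.5  25. ]
knob top (array([543. , 161.5, 175.5]), np.float64(1.2597974355731443)) carriage 66.47118303234379
coltop (array([630.9, 180.4, 212.9]), np.float64(0.9962760040763001))
((182.1725311279297, 202.2246856689453), (92.66734313964844, 45.41523361206055), 79.04593658447266)
[array([657.9, 254.2,  25. ]), array([683.8, 122.5,  25. ]), array([417.6,  64.9,  25. ]), array([391.8, 192.8,  25. ])]
```

Measurements agree with each other:
- **Stub A:** about (608.5, -168), disc top about 35 mm, yaw -0.055.
- **Tab:** about (508.5, -162).
- **Anvil and knob:** (543, 160), gauge yaw 0.215, carriage about 66 mm.
- **Sizes:** the measured plate and granite dimensions match the given ones within about 4 mm.

Now I'll move over the tab.

Emit:
{"method": "jog_arm", "body": {"deltas": [{"gripper": 0,"translation": [0.21,0.305,-0.08],"dr": [0,0,-0.021]},{"gripper": 0,"translation": [0.21,0.305,-0.08],"dr": [0,0,-0.021]},{"gripper": 0,"translation": [0.21,0.305,-0.08],"dr": [0,0,-0.021]},{"gripper": 0,"translation": [0.21,0.305,-0.08],"dr": [0,0,-0.021]},{"gripper": 0,"translation": [0.21,0.305,-0.08],"dr": [0,0,-0.021]},{"gripper": 0,"translation": [0.21,0.305,-0.08],"dr": [0,0,-0.021]},{"gripper": 0,"translation": [0.21,0.305,-0.08],"dr": [0,0,-0.021]},{"gripper": 0,"translation": [0.21,0.305,-0.08],"dr": [0,0,-0.021]},{"gripper": 0,"translation": [0.21,0.305,-0.08],"dr": [0,0,-0.021]},{"gripper": 0,"translation": [0.21,0.305,-0.08],"dr": [0,0,-0.021]},{"gripper": 0,"translation": [0.21,0.305,-0.08],"dr": [0,0,-0.021]},{"gripper": 0,"translation": [0.21,0.305,-0.08],"dr": [0,0,-0.021]}], "squeeze": 40}}

```text
clock: 1.1
eef_pos: [461.5, -221.3, 159.8]
tcp_rot: [3.141, 0.0, -1.628]
contact_force: [0.2, -1.7, -0.1]
opening: 0.499
```

Emit:
{"method": "jog_arm", "body": {"deltas": [{"gripper": 0,"translation": [0.155,0.2,-0.2],"dr": [0,0,0]},{"gripper": 0,"translation": [0.155,0.2,-0.2],"dr": [0,0,0]},{"gripper": 0,"translation": [0.155,0.2,-0.2],"dr": [0,0,0]},{"gripper": 0,"translation": [0,0,0],"dr": [0,0,0]},{"gripper": 0,"translation": [0,0,0],"dr": [0,0,0]}]}}

```text
clock: 1.52
eef_pos: [507.0, -161.8, 99.0]
tcp_rot: [3.139, 0.001, -1.623]
contact_force: [0.7, -1.0, -0.7]
opening: 0.5
```

Emit:
{"method": "jog_arm", "body": {"deltas": [{"gripper": 0,"translation": [0.015,0,-0.2],"dr": [0,0,0]},{"gripper": 0,"translation": [0,0,-0.2],"dr": [0,0,0]},{"gripper": 0,"translation": [0,0,-0.16],"dr": [0,0,0]},{"gripper": 0,"translation": [0,0,0],"dr": [0,0,0]},{"gripper": 0,"translation": [0,0,0],"dr": [0,0,0]}]}}

```text
clock: 1.93
eef_pos: [508.2, -163.7, 44.5]
tcp_rot: [3.141, 0.0, -1.627]
contact_force: [0.8, -0.5, -0.3]
opening: 0.499
```

```bash
python3 - <<'E'
from h import *
S=r.grab_frame("scene");
cv2.imwrite("pics/g1.png",cv2.resize(S[180:300,190:310],(600,600),interpolation=cv2.INTER_CUBIC));print(r.sense()["eef_pos"])
E
```

```text
[ 508.94443978 -163.80464769   45.17863086]
```

View pics/g1.png

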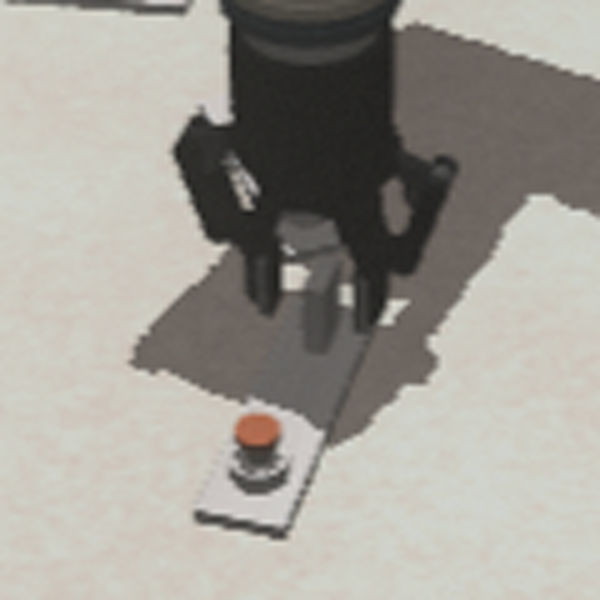

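The crop shows the tab (about (320,310)) standing between the two fingers, with the stub clear in front at (257,430). I'll close on it.

Emit:
{"method": "jog_arm", "body": {"deltas": [{"gripper": 0,"translation": [0,0,-0.03],"dr": [0,0,0]},{"gripper": 1,"translation": [0,0,0],"dr": [0,0,0]},{"gripper": 1,"translation": [0,0,0],"dr": [0,0,0]},{"gripper": 1,"translation": [0,0,0],"dr": [0,0,0]},{"gripper": 1,"translation": [0,0,0],"dr": [0,0,0]},{"gripper": 1,"translation": [0,0,0],"dr": [0,0,0]},{"gripper": 1,"translation": [0,0,0],"dr": [0,0,0]},{"gripper": 1,"translation": [0,0,0],"dr": [0,0,0]}], "squeeze": 60}}

```text
clock: 2.65
eef_pos: [509.4, -163.2, 42.1]
tcp_rot: [-3.141, -0.0, -1.626]
contact_force: [-1.3, -0.0, 6.3]
opening: 0.136
```

Gripped: the opening reads 11.6 mm against a 12 mm tab. I'll lift, then measure the stub again.

Emit:
{"method": "jog_arm", "body": {"deltas": [{"gripper": 1,"translation": [0,0,0.1],"dr": [0,0,0]},{"gripper": 1,"translation": [0,0,0.15],"dr": [0,0,0]},{"gripper": 1,"translation": [0,0,0.15],"dr": [0,0,0]},{"gripper": 1,"translation": [0,0,0],"dr": [0,0,0]},{"gripper": 1,"translation": [0,0,0],"dr": [0,0,0]}]}}

```text
clock: 3.07
eef_pos: [509.3, -163.2, 82.1]
tcp_rot: [-3.14, -0.0, -1.626]
contact_force: [-0.3, 0.5, -2.2]
opening: 0.136
```

```bash
cat >> h.py <<'E'
def copper():
    o=[]
    for n,x0 in(("scene",None),("top",None)):
        im=r.grab_frame(n);m=cv2.inRange(cv2.cvtColor(im,cv2.COLOR_BGR2HSV),(0,110,50),(14,255,255))
        N,_,st,c=cv2.connectedComponentsWithStats(m)
        o.append([(c[i],st[i,4]) for i in range(1,N) if 10<st[i,4]<200])
    return o
def stubs():
    s,t=copper();res=[]
    for a,na in s:
        for b,nb in t:
            p,g=two(a,b)
            if g<5 and 15<p[2]<150 and p[0]>200 and abs(p[1])<300: res.append((p.round(1),round(g,1),a.round(1),b.round(1),na,nb))
    return res
E
python3 - <<'E'
from h import *
for x in stubs(): print(x)
s=r.sense();print(s["eef_pos"],s["tcp_rot"],s["contact_force"],s["wrist_torque"])
E
```

```text
[ 508.44548229 -162.90584695   80.86023219] [ 3.14093426e+00  1.63181787e-04 -1.62577592e+00] [ 0.26004459 -0.55025943 -3.24874567] [ 0.05234869  0.18829544 -0.017836  ]
```

```bash
python3 - <<'E'
from h import *
s,t=copper();print(s);print(t)
for z in (70,73,76): print(proj("scene",[608.5,-168,z]),proj("top",[608.5,-168,z]))
E
```

```text
[(array([428.50980392,  27.43137255]), np.int32(51)), (array([469.66666667,  29.75      ]), np.int32(48)), (array([554.30769231,  39.71794872]), np.int32(39)), (array([189.14285714, 169.07142857]), np.int32(14)), (array([240.31818182, 252.68181818]), np.int32(44)), (array([316.96629213, 309.69662921]), np.int32(89)), (array([556.44827586, 309.79310345]), np.int32(29)), (array([552.72058824, 321.41176471]), np.int32(68))]
[(array([390.975, 316.325]), np.int32(40))]
[240.93530652 254.23157597] [295.56640162 174.95490704]
[240.88854818 253.23924597] [295.6229612  174.74240443]
[240.84159935 252.24305103] [295.67976962 174.52896423]
```

The top camera can't see the stub because the arm hides it. The scene camera puts the stub at (240.3,252.7), which matches a rigid lift. TCP target is about (446, 138), with yaw turned by +0.27.

Emit:
{"method": "jog_arm", "body": {"deltas": [{"gripper": 1,"translation": [-0.04,0.15,0],"dr": [0,0,0.0143]},{"gripper": 1,"translation": [-0.06,0.28,0],"dr": [0,0,0.0143]},{"gripper": 1,"translation": [-0.06,0.28,0],"dr": [0,0,0.0143]},{"gripper": 1,"translation": [-0.06,0.28,0],"dr": [0,0,0.0143]},{"gripper": 1,"translation": [-0.06,0.28,0],"dr": [0,0,0.0143]},{"gripper": 1,"translation": [-0.06,0.28,0],"dr": [0,0,0.0143]},{"gripper": 1,"translation": [-0.06,0.28,0],"dr": [0,0,0.0143]},{"gripper": 1,"translation": [-0.06,0.28,0],"dr": [0,0,0.0143]},{"gripper": 1,"translation": [-0.06,0.28,0],"dr": [0,0,0.0143]},{"gripper": 1,"translation": [-0.06,0.28,0],"dr": [0,0,0.0143]},{"gripper": 1,"translation": [-0.05,0.2,0],"dr": [0,0,0.0143]},{"gripper": 1,"translation": [0,0.14,0],"dr": [0,0,0.0143]}]}}

```text
clock: 4.27
eef_pos: [443.7, 139.9, 80.7]
tcp_rot: [3.139, 0.0, -1.353]
contact_force: [-0.5, -0.6, -3.4]
opening: 0.134
```

Emit:
{"method": "jog_arm", "body": {"deltas": [{"gripper": 1,"translation": [0,0,0],"dr": [0,0,0]},{"gripper": 1,"translation": [0,0,0],"dr": [0,0,0]},{"gripper": 1,"translation": [0,0,0],"dr": [0,0,0]}]}}

```text
clock: 4.52
eef_pos: [445.3, 137.6, 80.9]
tcp_rot: [3.141, -0.0, -1.356]
contact_force: [-0.0, 0.1, -2.8]
opening: 0.131
```

```bash
python3 - <<'E'
from h import *
s,t=copper();print(s);print(t)
S=r.grab_frame("scene");T=r.grab_frame("top")
a=cv2.resize(S[190:330,335:445],(440,560),interpolation=cv2.INTER_CUBIC);b=cv2.resize(T[140:280,140:230],(360,560),interpolation=cv2.INTER_CUBIC)
cv2.imwrite("pics/p1.png",np.clip(np.hstack([a,b])*1.6,0,255).astype(np.uint8))
print(r.sense()["eef_pos"],r.sense()["tcp_rot"])
E
```

```text
[(array([469.59090909,  29.56818182]), np.int32(44)), (array([554.23529412,  39.73529412]), np.int32(34)), (array([189.14285714, 169.07142857]), np.int32(14)), (array([538.  , 186.05]), np.int32(20)), (array([537.64705882, 193.05882353]), np.int32(17)), (array([540.54545455, 196.72727273]), np.int32(11)), (array([250.69230769, 217.11538462]), np.int32(26)), (array([389.16326531, 254.71428571]), np.int32(49)), (array([316.80232558, 309.53488372]), np.int32(86)), (array([556.5 , 309.75]), np.int32(28)), (array([552.69230769, 321.27692308]), np.int32(65))]
[(array([303.66666667, 245.6969697 ]), np.int32(33)), (array([390.975, 316.325]), np.int32(40))]
[445.89959128 137.21253844  81.20208748] [ 3.14137313e+00 -7.09551411e-05 -1.35760444e+00]
```

View pics/p1.png

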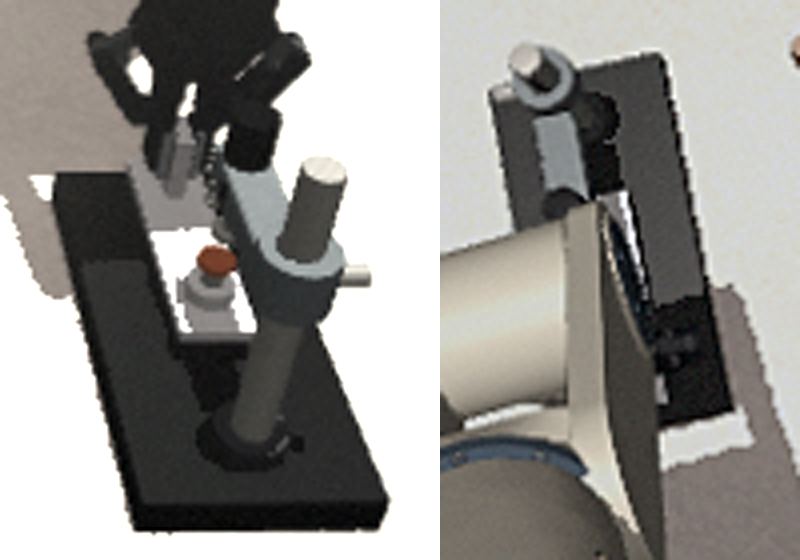

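The scene crop shows the carrier over the granite, aligned with the gauge, copper at (389.2,254.7). In the top view the arm hides the stub. I'll check the stub position by ray and compare it with the foot disc, seen just above and to its right.

```bash
python3 - <<'E'
from h import *
S=r.grab_frame("scene")
m=cv2.inRange(cv2.cvtColor(S,cv2.COLOR_BGR2HSV),(0,90,40),(16,255,255))[235:275,370:410];ys,xs=np.nonzero(m)
print(xs.min()+370,xs.max()+370,ys.min()+235,ys.max()+235,len(xs))
for z in(72,74,76): print(z,onz("scene",389.16,254.71,z),proj("scene",[543,160,z]))
print([proj("scene",[543+10*c,160+10*s,91]).round(1) for c,s in((0,0),(1,0),(-1,0),(0,1),(0,-1))])
E
```

```text
384 393 252 258 56
72 [542.16985786 158.68583941  72.        ] [389.76804894 255.03868876]
74 [544.49199859 158.27953937  74.        ] [389.93025385 254.37890328]
76 [546.81413932 157.87323933  76.        ] [390.09289381 253.71740482]
[array([391.3, 248.7]), array([391.5, 251.7]), array([391.2, 245.8]), array([396. , 249.3]), array([386.7, 248.1])]
```

Within about 1.5 mm of the target, so I'll shift y by +1 mm and lower it.

Emit:
{"method": "jog_arm", "body": {"deltas": [{"gripper": 1,"translation": [0,0.01,-0.05],"dr": [0,0,0]},{"gripper": 1,"translation": [0,0,-0.05],"dr": [0,0,0]},{"gripper": 1,"translation": [0,0,-0.02],"dr": [0,0,0]},{"gripper": 1,"translation": [0,0,0],"dr": [0,0,0]},{"gripper": 1,"translation": [0,0,-0.01],"dr": [0,0,0]},{"gripper": 1,"translation": [0,0,0],"dr": [0,0,0]}]}}

```text
clock: 5.27
eef_pos: [445.9, 138.9, 68.1]
tcp_rot: [3.141, 0.0, -1.356]
contact_force: [-0.5, 0.3, -3.0]
opening: 0.131
```

Emit:
{"method": "jog_arm", "body": {"deltas": [{"gripper": 1,"translation": [0,0,-0.01],"dr": [0,0,0]},{"gripper": 1,"translation": [0,0,0],"dr": [0,0,0]},{"gripper": 1,"translation": [0,0,-0.005],"dr": [0,0,0]},{"gripper": 1,"translation": [0,0,0],"dr": [0,0,0]}]}}

```text
clock: 5.6
eef_pos: [446.0, 139.0, 67.1]
tcp_rot: [-3.141, 0.0, -1.356]
contact_force: [-0.6, -0.4, 2.5]
opening: 0.127
```

It's down: the vertical force went from -3 to +2.5 N. I'll release and rise.

Emit:
{"method": "jog_arm", "body": {"deltas": [{"gripper": 0.2,"translation": [0,0,0],"dr": [0,0,0]},{"gripper": 0.2,"translation": [0,0,0],"dr": [0,0,0]},{"gripper": 0.2,"translation": [0,0,0],"dr": [0,0,0]},{"gripper": 0.2,"translation": [0,0,0],"dr": [0,0,0]},{"gripper": 0.2,"translation": [-0.05,-0.01,0.2],"dr": [0,0,0]},{"gripper": 0.2,"translation": [-0.05,-0.01,0.3],"dr": [0,0,0]},{"gripper": 0.2,"translation": [-0.05,-0.01,0.4],"dr": [0,0,0]},{"gripper": 0.2,"translation": [-0.1,-0.2,0.3],"dr": [0,0,0]},{"gripper": 0.2,"translation": [-0.1,-0.3,0.1],"dr": [0,0,0]},{"gripper": 0.2,"translation": [0,-0.4,0],"dr": [0,0,0]},{"gripper": 0.2,"translation": [0,-0.4,0],"dr": [0,0,0]},{"gripper": 0.2,"translation": [0,-0.4,0],"dr": [0,0,0]}]}}

```text
clock: 6.6
eef_pos: [410.7, -35.5, 197.5]
tcp_rot: [-3.14, -0.001, -1.355]
contact_force: [1.4, 0.4, -0.1]
opening: 0.397
```

```bash
python3 - <<'E'
from h import *
s,t=copper();print([x for x in s if 370<x[0][0]<410]);
S=r.grab_frame("scene");T=r.grab_frame("top")
a=cv2.resize(S[190:330,335:445],(440,560),interpolation=cv2.INTER_CUBIC);b=cv2.resize(T[140:280,140:230],(360,560),interpolation=cv2.INTER_CUBIC)
cv2.imwrite("pics/p2.png",np.clip(np.hstack([a,b])*1.6,0,255).astype(np.uint8))
print(r.sense()["eef_pos"],r.sense()["opening"])
for z in(58,60,62): print(z,proj("scene",[543,160,z]))
E
```

```text
[(array([388.85714286, 259.34693878]), np.int32(49))]
[410.7899722  -35.07675026 196.84175965] 0.3994957987072523
58 [388.64464659 259.60979569]
60 [388.80385582 258.96181093]
62 [388.96348775 258.31216047]
```

View pics/p2.png

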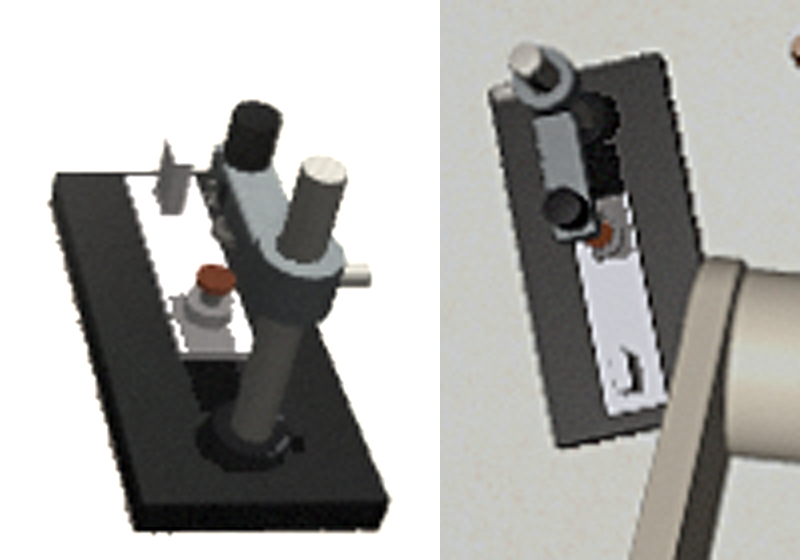

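The carrier is flat, released, and its copper is at scene (388.9,259.3), where (388.8,259.0) was predicted. I'll shut the fingers, go over the knob and push from above. Meanwhile I'll cross-check the carrier's plate edges from the top picture.

Emit:
{"method": "jog_arm", "body": {"deltas": [{"gripper": 1,"translation": [0.1,0.15,0.13],"dr": [0,0,0]},{"gripper": 1,"translation": [0.18,0.26,0.15],"dr": [0,0,0]},{"gripper": 1,"translation": [0.2,0.29,0],"dr": [0,0,0]},{"gripper": 1,"translation": [0.2,0.29,0],"dr": [0,0,0]},{"gripper": 1,"translation": [0.2,0.29,0],"dr": [0,0,0]},{"gripper": 1,"translation": [0.2,0.29,0],"dr": [0,0,0]},{"gripper": 1,"translation": [0.14,0.22,0],"dr": [0,0,0]},{"gripper": 1,"translation": [0.1,0.16,0],"dr": [0,0,0]},{"gripper": 1,"translation": [0,0,0],"dr": [0,0,0]},{"gripper": 1,"translation": [0,0,0],"dr": [0,0,0]}]}}

```text
clock: 7.63
eef_pos: [542.2, 163.2, 224.2]
tcp_rot: [3.14, 0.0, -1.353]
contact_force: [-0.2, -0.2, -0.2]
opening: 0.001
```

```bash
python3 - <<'E'
from h import *
np.set_printoptions(suppress=True,precision=1)
f=lambda x,y:((x-440)/4-.4+140,y/4-.4+140)
A,B,C=[onz("top",*f(*p),33) for p in((607,415),(665,403),(630,195))]
print(A,B,C,np.linalg.norm(A-B),np.linalg.norm(B-C))
u=(C-B)/np.linalg.norm(C-B);print("yaw",np.arctan2(u[1],u[0]),"stub",(A+B)/2+125*u)
print(r.sense()["contact_force"],r.sense()["eef_pos"])
E
```

```text
[416.6 155.3  33. ] [425.5 113.8  33. ] [575.3 143.   33. ] 42.351124188370434 152.611725264971
yaw 0.19196054751548966 stub [543.7 158.4  33. ]
[-0.2 -0.2 -0.2] [542.2 163.2 224.2]
```

The plate edges put the stub at (543.7,158.4), within 2 mm of the anvil estimate. I'll descend towards the knob.

Emit:
{"method": "jog_arm", "body": {"deltas": [{"gripper": 1,"translation": [0.01,-0.025,-0.1],"dr": [0,0,0]},{"gripper": 1,"translation": [0,0,-0.08],"dr": [0,0,0]},{"gripper": 1,"translation": [0,0,-0.02],"dr": [0,0,0]},{"gripper": 1,"translation": [0,0,-0.02],"dr": [0,0,0]},{"gripper": 1,"translation": [0,0,0],"dr": [0,0,0]}]}}

```text
clock: 8.05
eef_pos: [543.3, 157.8, 202.3]
tcp_rot: [3.14, -0.0, -1.357]
contact_force: [0.3, 0.3, -0.4]
opening: -0.003
```

Emit:
{"method": "jog_arm", "body": {"deltas": [{"gripper": 1,"translation": [0,0,-0.02],"dr": [0,0,0]},{"gripper": 1,"translation": [0,0,-0.02],"dr": [0,0,0]},{"gripper": 1,"translation": [0,0,0],"dr": [0,0,0]}]}}

```text
clock: 8.3
eef_pos: [544.1, 158.2, 198.9]
tcp_rot: [-3.141, -0.0, -1.357]
contact_force: [0.1, 0.2, -0.0]
opening: 0.001
```

Emit:
{"method": "jog_arm", "body": {"deltas": [{"gripper": 1,"translation": [0,0.02,-0.02],"dr": [0,0,0]},{"gripper": 1,"translation": [0,0,-0.02],"dr": [0,0,0]},{"gripper": 1,"translation": [0,0,0],"dr": [0,0,0]}]}}

```text
clock: 8.55
eef_pos: [544.4, 160.4, 194.9]
tcp_rot: [-3.14, -0.0, -1.356]
contact_force: [0.5, -0.8, 1.1]
opening: 0.001
```

Emit:
{"method": "jog_arm", "body": {"deltas": [{"gripper": 1,"translation": [0,0,-0.02],"dr": [0,0,0]},{"gripper": 1,"translation": [0,0,-0.02],"dr": [0,0,0]},{"gripper": 1,"translation": [0,0,0],"dr": [0,0,0]}]}}

```text
clock: 8.8
eef_pos: [544.3, 160.5, 190.9]
tcp_rot: [-3.141, -0.0, -1.356]
contact_force: [1.3, -0.8, 1.3]
opening: 0.001
```

The tips should be about 9 mm below the estimated knob top, yet the force is only about 1 N. I need to look.

```bash
python3 - <<'E'
from h import *
S=r.grab_frame("scene")
cv2.imwrite("pics/k1.png",np.clip(cv2.resize(S[170:310,340:450],(550,700)[:2],interpolation=cv2.INTER_CUBIC)[:600]*2.2,0,255).astype(np.uint8))
f=[r.sense()["contact_force"]]
print(f,r.sense()["eef_pos"],proj("scene",[543,160,175.5]),proj("scene",[543,160,166]))
E
```

```text
[array([ 0.99481065, -1.4552255 ,  1.8151915 ])] [544.26686233 160.57325229 190.8512931 ] [398.77570272 218.4842006 ] [397.89321068 222.05786806]
```

View pics/k1.png

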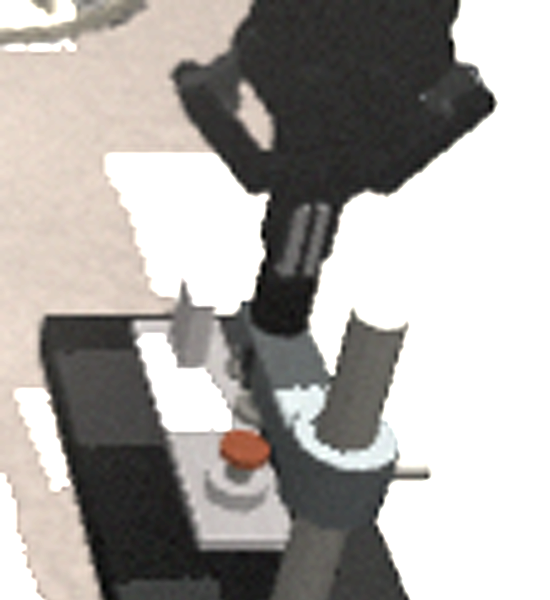

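The fingertips sit on the knob and the carriage has already slid down about 8 mm with them. Static friction carries the load at rest, so the force only shows while moving. I'll go on down and read the force in motion.

Emit:
{"method": "jog_arm", "body": {"deltas": [{"gripper": 1,"translation": [0,0,-0.02],"dr": [0,0,0]},{"gripper": 1,"translation": [0,0,-0.02],"dr": [0,0,0]},{"gripper": 1,"translation": [0,0,-0.02],"dr": [0,0,0]},{"gripper": 1,"translation": [0,0,-0.02],"dr": [0,0,0]},{"gripper": 1,"translation": [0,0,-0.02],"dr": [0,0,0]}]}}

```text
clock: 9.27
eef_pos: [544.3, 160.6, 181.1]
tcp_rot: [-3.141, 0.0, -1.356]
contact_force: [0.3, -1.5, 5.6]
opening: 0.003
```

Emit:
{"method": "jog_arm", "body": {"deltas": [{"gripper": 1,"translation": [0,0,-0.01],"dr": [0,0,0]},{"gripper": 1,"translation": [0,0,-0.01],"dr": [0,0,0]},{"gripper": 1,"translation": [0,0,-0.01],"dr": [0,0,0]}]}}

```text
clock: 9.52
eef_pos: [544.3, 160.6, 178.1]
tcp_rot: [-3.141, 0.0, -1.356]
contact_force: [-0.2, -1.2, 4.6]
opening: 0.001
```

Emit:
{"method": "jog_arm", "body": {"deltas": [{"gripper": 1,"translation": [0,0,-0.01],"dr": [0,0,0]},{"gripper": 1,"translation": [0,0,-0.01],"dr": [0,0,0]},{"gripper": 1,"translation": [0,0,-0.01],"dr": [0,0,0]}]}}

```text
clock: 9.77
eef_pos: [544.2, 160.6, 175.1]
tcp_rot: [-3.141, 0.0, -1.356]
contact_force: [0.8, -1.7, 6.4]
opening: 0.001
```

Emit:
{"method": "jog_arm", "body": {"deltas": [{"gripper": 1,"translation": [0,0,-0.01],"dr": [0,0,0]},{"gripper": 1,"translation": [0,0,-0.01],"dr": [0,0,0]}]}}

```text
clock: 9.93
eef_pos: [544.2, 160.6, 173.1]
tcp_rot: [-3.141, 0.0, -1.356]
contact_force: [0.2, -2.3, 4.6]
opening: -0.004
```

Emit:
{"method": "jog_arm", "body": {"deltas": [{"gripper": 1,"translation": [0,0,-0.01],"dr": [0,0,0]},{"gripper": 1,"translation": [0,0,-0.01],"dr": [0,0,0]}]}}

```text
clock: 10.1
eef_pos: [544.3, 160.6, 171.1]
tcp_rot: [-3.141, 0.0, -1.356]
contact_force: [1.1, -1.4, 4.8]
opening: 0.004
```

Emit:
{"method": "jog_arm", "body": {"deltas": [{"gripper": 1,"translation": [0,0,-0.01],"dr": [0,0,0]},{"gripper": 1,"translation": [0,0,-0.01],"dr": [0,0,0]}]}}

```text
clock: 10.27
eef_pos: [544.3, 160.6, 169.3]
tcp_rot: [-3.141, 0.0, -1.356]
contact_force: [-2.1, -1.6, 8.3]
opening: 0.001
```

Emit:
{"method": "jog_arm", "body": {"deltas": [{"gripper": 1,"translation": [0,0,-0.01],"dr": [0,0,0]}]}}

```text
clock: 10.35
eef_pos: [544.3, 160.6, 168.3]
tcp_rot: [-3.141, 0.0, -1.356]
contact_force: [-0.8, -1.5, 8.7]
opening: 0.003
```

Emit:
{"method": "jog_arm", "body": {"deltas": [{"gripper": 1,"translation": [0,0,-0.01],"dr": [0,0,0]}]}}

```text
clock: 10.43
eef_pos: [544.3, 160.6, 167.4]
tcp_rot: [-3.141, 0.0, -1.356]
contact_force: [-0.9, -2.1, 10.5]
opening: 0.0
```

The force rises from about 5.2 N free to 8.3, 8.7 and 10.5 N, so contact was at TCP z of about 171 and the foot is now in by about 3.6 mm. I'll go 0.4 mm more, then rise and leave.

Emit:
{"method": "jog_arm", "body": {"deltas": [{"gripper": 1,"translation": [0,0,-0.004],"dr": [0,0,0]}]}}

```text
clock: 10.52
eef_pos: [544.3, 160.6, 167.0]
tcp_rot: [-3.141, 0.0, -1.356]
contact_force: [-2.4, -1.8, 11.3]
opening: 0.004
```

Emit:
{"method": "jog_arm", "body": {"deltas": [{"gripper": 1,"translation": [0,0,0.02],"dr": [0,0,0]},{"gripper": 1,"translation": [0,0,0.1],"dr": [0,0,0]},{"gripper": 1,"translation": [0,0,0.3],"dr": [0,0,0]},{"gripper": 1,"translation": [0,0,0.35],"dr": [0,0,0]},{"gripper": 1,"translation": [-0.1,-0.3,0.1],"dr": [0,0,0]},{"gripper": 1,"translation": [-0.1,-0.35,0],"dr": [0,0,0]},{"gripper": 1,"translation": [-0.1,-0.35,0],"dr": [0,0,0]},{"gripper": 1,"translation": [-0.1,-0.35,0],"dr": [0,0,0]},{"gripper": 1,"translation": [-0.1,-0.35,0],"dr": [0,0,0]},{"gripper": 1,"translation": [-0.1,-0.3,0],"dr": [0,0,0]},{"gripper": 1,"translation": [0,0,0],"dr": [0,0,0]},{"gripper": 1,"translation": [0,0,0],"dr": [0,0,0]}]}}

```text
clock: 11.52
eef_pos: [483.4, -40.7, 253.9]
tcp_rot: [-3.141, 0.0, -1.359]
contact_force: [0.9, 0.7, -0.0]
opening: 0.002
```

```bash
python3 - <<'E'
from h import *
s,t=copper();print([x for x in s if 370<x[0][0]<410]);
S=r.grab_frame("scene");T=r.grab_frame("top");cv2.imwrite("pics/fs.png",S);cv2.imwrite("pics/ft.png",T)
a=cv2.resize(S[210:310,345:435],(540,600),interpolation=cv2.INTER_CUBIC);b=cv2.resize(T[150:220,155:185],(257,600),interpolation=cv2.INTER_CUBIC)
cv2.imwrite("pics/e1.png",np.clip(np.hstack([a,b])*2.2,0,255).astype(np.uint8))
print(r.sense()["eef_pos"],r.sense()["contact_force"])
for z in (137,140,143): print(z,proj("scene",[543,161,z]),proj("top",[543,161,z]))
E
```

```text
[]
[484.25320692 -38.59861345 253.50548996] [ 0.24212782 -0.20754624  0.21862988]
137 [395.74968171 232.74396467] [173.39103941 193.6016736 ]
140 [396.01688178 231.66436429] [173.16714776 193.42092434]
143 [396.28521255 230.58034715] [172.94222822 193.23933646]
```

View pics/e1.png

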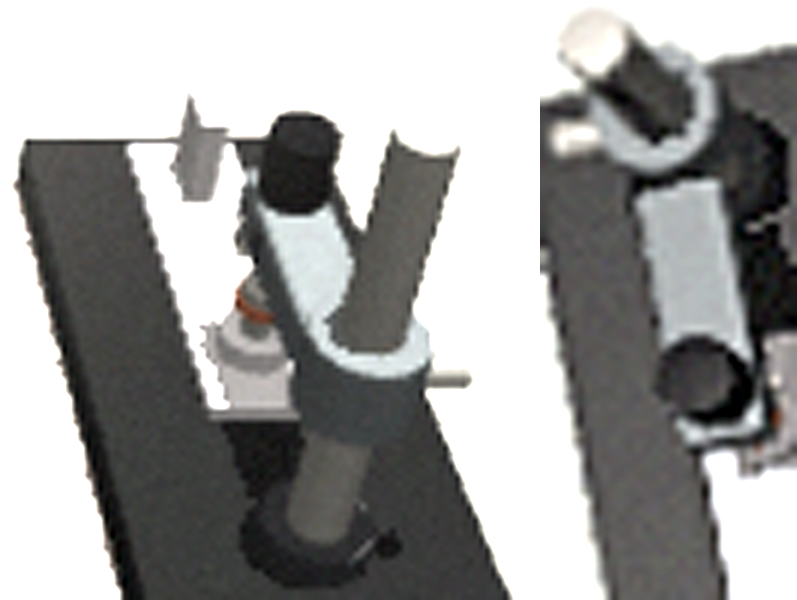

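The final view shows the foot pressed on the copper disc at crop (255,300), with an even rim around it, and the knob and arm standing lowered. The robot is clear and reads about 0 N. Force and height agree on roughly 4 mm, so I'll hand it in.

```bash
python3 -c "
from rig import r
print(r.sign_off())"
```

```text
the job is handed in; nothing more can be done
None
```

The carrier farthest from the base (stub about 631 mm away) is set down flat on the granite and released. I then pushed the carriage down by its knob until the foot pressed on the stub, and backed the arm clear. The job was handed in at about 12 s on the robot's clock.

**Carrier position:** after release, two camera checks put the stub within about 2 mm of the anvil estimate, against the 7 mm allowed.

**Foot travel:**
- **By force:** the push rose from about 5.2 N moving freely to 11.3 N at the end. Together with the tool's travel since contact, that puts the foot in by about 4 to 5 mm.
- **By camera:** a rough check of the knob and disc heights gave only about 2 to 3 mm, with an error of about 2 mm. The two disagree a little, but both are inside the 2 to 6 mm allowed.

**Last look:** the foot rests on the copper disc, roughly centred by eye, and the arm is clear with about 0 N on it. I did not measure the vials and tweezers again; the arm stayed well clear of the vials and passed over the tweezers without touching them.

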